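Tip the standby battery over and seat it in its dock

ROBOT

A 6-joint arm with a two-finger parallel gripper is mounted at the origin on the work surface. World frame = base frame: x ahead of the robot, y to its left, z up, the work surface at z = 0. Lengths are in mm, angles in rad, forces in N, time in s.
With the tool pointing down it reaches from about 375 to 750 mm from the base axis. Payload 9 kg.
Tool frame: the origin (TCP) lies between the finger pads; the fingertips stand tip_extent ahead of it and the grasp point (between the pads) lies 6 mm ahead of it (tip_extent is the distance from the TCP to the fingertips, in mm); z points along the fingers, y is the direction in which the jaws open and shut (so a half turn about z gives the same grasp; the last joint's range is limited). The gripper opens to 85 mm and grips with 20 to 120 N. Pads are 22 mm wide; open, the fingers measure 114 mm over their backs; the gripper's body (76 mm by 85 mm) begins 54 mm behind the grasp point. The pads swing forward as they close: fully open they stand 13 mm farther back than shut.
Start: joints at [1.02, 0.104, 0.097, 1.564, 0, 1.353], TCP at [196.02, 567.11, 221.631] pointing down, gripper open.
Joint ranges: [-2.99, 2.99], [-0.84, 1.86], [-1.1, 1.16], [-1.84, 2.11], [-1.51, 1.56], [-3.14, 3.14]. Speed limits (rad/s): [2.22, 2.22, 2.57, 3.14, 3.14, 3.14].

INTERFACE

Orientations are given as a rotation vector (axis times angle).
In Python, from workcell import get_obs, grab_frame, hand_in, tip_extent gives the robot as it stands.
- The arm moves only by the tool arm_command, never from a script. Its argument "targets" is a list that holds one entry, the list of rows, each a list of 4 numbers: the shift along the tool's x, y, z in m, then the turn about the tool's z in degrees. In form: [[[x, y, z, turn], ...]]. A call has 1 to 12 rows; each row shifts and turns the commanded pose from where the row before left it, along the tool's axes as they then stand; what a row does not reach is not made up. A row lasts 1/8 s, in which the tool goes at most 62.5 mm and 10.7 degrees, less where a joint would pass 70% of its speed; a pose out of reach is approached as far as the arm can. A call with a gripper value outside its range is refused whole. "hand" is the finger opening in m, from 0 to 0.0854, set as the call begins (left out, the last holds). The fingers move at their own pace and stop on an object; "squeeze" is the grip in N (left out, the last holds). Time passes only in rows, so rows that do not move let the fingers close. It gives the time, the measured TCP pose, the force and the opening at its end, in the units of the state.
- get_obs(): the state, without advancing time (a new reading comes with each control period).
- grab_frame(name): name is "scene" or "top" or "wrist"; returns a dict with "img" (480x640x3 uint8, red, green, blue), "fx", "fy", "cx", "cy" (pixels), "k1" (the pictures are not rectified: a ray, as slopes to the right and down, at radius r is drawn at 1 + k1 r^2 times it, then the intrinsics apply), "R" (3x3) and "t" (3): a world point X has camera coordinates R X + t; the wrist camera has in their place "tool_from_camera" (4x4, takes a point from camera to tool coordinates, whose origin is the TCP and whose axes are the flange's). Camera axes: x right, y down, z forward; pixel columns grow to the right and rows downward; lengths in mm; the calibration is good to about 2 mm. A picture is of the moment at which its call begins: read the wrist's pose just before it. There is no depth.
- hand_in(): hands the job in, once; it reports no verdict.
The state is a dict: "clock": time; "joint_positions": joint angles; "dq": joint speeds; "tau": joint torques, N m; "eef_pos": TCP position; "tcp_rot": TCP orientation; "force": force on the tool from outside, world axes, zero at the start; "ft_torque": the same for the moment, N m; "grip_width": opening from 0.0 (shut) to 1.0 (fully open).
Only numpy, scipy, OpenCV 4.12 (cv2) and the standard library are available. Lean on these libraries where they do the work, as an engineer would, in place of code of your own. Each camera call takes 0.05 s, during which the arm holds its last target.

TASK

The radio station's standby battery, the grey case with the orange band, stands on end in front of its dock. Tip it over onto its broad face, top towards the dock, then slide it lying down between the dock's rails, socket end first, until the yellow collar is pushed fully home, and keep a firm steady push of about 19 N on it for a second to seat the contacts. Never push the case with more than 25 N, leave everything else on the desk where it stands, and finish with the hand clear.

Things in the scene. Friction and masses are not known exactly. Their poses are not given: they have to be found in the camera images.
- case: Grey battery case with an orange band at the socket end and a black foot: box 86 (x) by 104 (y) by 170 mm (z), 0.5 to 0.8 kg, balanced at its middle, too wide to grasp. Starts standing, x roughly towards the dock: it must fall towards its +x. Origin: centre of the foot face; z runs from foot to socket. Lying, the origin is the centre of the trailing face, 43 mm above the desk.
- high (a point): On the standing case, middle of the face turned away from the dock, 140 mm above the foot: a high push point (-43, 0, 140 mm from the case's origin). Pushed low the case slides; pushed at 120 mm or more it tips (about 2 N) and past about 27 degrees it falls by itself.
- socket (a point): Centre of the case's socket face (black recess, 170 mm from the foot face along the case's z).
- dock: Fixed dock: two aluminium rails 150 mm long, 50 mm high, 114 mm clear between them; orange flared guides start 55 mm before the mouth, about 163 mm apart there. No floor (the mat is a marking). Origin: on the desk at the mouth's middle; x points into the dock, z up. The standing case is 270 to 310 mm before it, up to 10 mm off its line and 0.08 rad off its direction.
- inner (a point): Point on the dock's line 110 mm inside the mouth, 43 mm above the desk: the NOMINAL face of the connector's black plate. The connector is adjusted up to 15 mm either way and is not measured, so the end must be felt. The plate sits on rubber, yields about 1 mm per 5 N and springs back when released.
- collar (a joint): Travel of the yellow contact collar (60 mm wide, 30 mm high, centred 43 mm above the desk) into the black plate, m: 0 = standing 10 mm proud of the plate, 0.010 = flush, fully home. It starts at 0 to 2 mm, slides in against 4 to 5 N (on top of the 3 to 6 N that sliding the case takes) and stays where it is left.
- mug: Blue mug, 80 mm across, 95 mm high; origin under its centre. Leave alone.
- handheld: Black handheld radio standing upright, 34 x 60 x 110 mm plus a 75 mm aerial; origin under its centre. Leave alone.
- meter: Blue meter box, 80 x 110 x 75 mm; origin under its centre. Leave alone.
- key: Signalling key with a dark base 70 x 110 mm and a brass arm, 46 mm high; origin under its centre. Leave alone.
- deskmic: Desk microphone on a round foot 90 mm across, 148 mm high; origin under its centre. Leave alone.
Mind the look-alikes: they are no part of the job. Leave any brown look-alike of the part that bears collar alone.

How it is judged (in metres and radians):
On the way, in this order (a step that is already met when the one before it is completed fails the run):
1. the case lies still on its broad face in front of the dock, socket face towards the dock and not yet at the connector (angle between case's own z axis and vertical between 1.45 and 1.69 rad and angle between case's own y axis and vertical between 1.45 and 1.69 rad and linear speed of case below 0.1 m/s and x of socket in the frame of dock below 0.08 m and angle between the z axis of case and the x axis of dock, either way round below 0.5 rad), for 0.1 s.
2. with the collar fully home the case is pressed with 15 N or more for 0.4 s (value of joint collar above 0.008 m and contact force between the arm and case above 15 N), for 0.4 s.
At the end, for the whole second after the job is handed in: The case lies still and flat on its broad face between the rails, in line with the dock (within 0.12 rad), its socket face at least 85 mm inside the mouth and within 15 mm of the dock's centre line, and the collar is home (8 mm or more of its 10 mm) (value of joint collar above 0.008 m and x of socket in the frame of dock above 0.085 m and y of socket in the frame of dock between -0.015 and 0.015 m and angle between the z axis of case and the x axis of dock, either way round below 0.12 rad and angle between case's own z axis and vertical between 1.45 and 1.69 rad and angle between case's own y axis and vertical between 1.45 and 1.69 rad and linear speed of case below 0.02 m/s); the robot touches nothing.
It fails at once if the case is pushed by the robot with more than 26 N (contact force between the arm and case above 26 N).
It fails at once if something else on the desk is moved more than 20 mm (distance of any of mug, handheld, meter, key, deskmic from where it was at the start of the episode above 0.02 m).
It also fails if it takes over 72 s, if anything falls off the work surface, if the arm or the gripper's body presses on something with over 40 N, if the wrist force passes 120 N, or if a joint passes its speed limit or range.

## Working session

There is one attempt and no reset: what is moved stays moved. The work goes in short steps, Python scripts to look and compute and a tool call to move; the robot and the scene stay as the last step left them, time stands still between calls to the robot, and variables do not carry over. Pictures are saved under pics/ and viewed, and the job is handed in when it is done.

Besides the shell and the picture viewer there is one more tool, called after "Emit:" by a JSON object that holds its "name" and its "arguments", one argument or row to a line. arm_command: Moves the arm, as the interface text tells. Its arguments: {"type":"object","properties":{"targets":{"type":"array","items":{"type":"array","items":{"type":"array","items":{"type":"number"}}}},"hand":{"type":"number"},"squeeze":{"type":"number"}},"required":["targets"]}

```bash
mkdir -p pics; ls; python3 - <<'E'
from workcell import get_obs, grab_frame, tip_extent
import cv2,pickle
print(tip_extent, get_obs())
for n in("scene","top","wrist"):
    o=get_obs();f=grab_frame(n);f['obs']=o
    pickle.dump(f,open(f'pics/{n}0.pkl','wb'))
    cv2.imwrite(f'pics/{n}0.png',f['img'][:,:,::-1])
    print(n,{k:v for k,v in f.items() if k not in('img','obs')})
E
```

```text
pics
25.0 {'clock': 0.0, 'joint_positions': array([1.02033296e+00, 1.04711393e-01, 9.64355387e-02, 1.56391555e+00,
       1.83577034e-05, 1.35309933e+00]), 'dq': array([-0.00149566,  0.00076793, -0.00075002, -0.0009982 ,  0.0013436 ,
       -0.00048822]), 'tau': array([ 1.75011942e-04, -5.56917071e+01,  5.03657985e+01,  1.62575499e-02,
       -1.46396064e-04, -5.11403826e-06]), 'eef_pos': array([195.7833427 , 566.77212225, 220.79670441]), 'tcp_rot': array([-5.20210321e-01, -3.09767500e+00,  2.02057126e-03]), 'force': array([0.60960337, 0.21999898, 0.38771383]), 'ft_torque': array([-0.06887606,  0.01719837,  0.05443475]), 'grip_width': 0.9971181670293907}
scene {'fx': 576.9312952273714, 'fy': 576.9312952273714, 'cx': 316.6492879387145, 'cy': 247.11488762145424, 'k1': -0.0583894747395223, 'R': array([[ 0.87004914,  0.49280729, -0.01246865],
       [ 0.39172094, -0.70649478, -0.58942331],
       [-0.29928114,  0.50794301, -0.80772811]]), 't': array([-562.09593337,  -26.14625668, 1640.35017913])}
top {'fx': 498.6620847817026, 'fy': 498.6620847817026, 'cx': 326.52784975902637, 'cy': 231.4431414755224, 'k1': -0.1325100648230582, 'R': array([[-0.0108601 , -0.99993313,  0.00397351],
       [-0.9956122 ,  0.01044365, -0.09299078],
       [ 0.09294307, -0.00496597, -0.99565904]]), 't': array([ 191.09508188,  540.77687693, 1245.89610446])}
wrist {'fx': 411.016635583634, 'fy': 411.016635583634, 'cx': 317.9607040645043, 'cy': 239.34979895867326, 'k1': 0.02312476614354906, 'tool_from_camera': array([[ 5.94362731e-04, -9.46966657e-01, -3.21331289e-01,
         8.18891125e+01],
       [ 9.99999692e-01,  7.27282954e-04, -2.93622698e-04,
         6.09678850e-01],
       [ 5.11749673e-04, -3.21331015e-01,  9.46966798e-01,
        -1.53926579e+02],
       [ 0.00000000e+00,  0.00000000e+00,  0.00000000e+00,
         1.00000000e+00]])}
```

View pics/scene0.png

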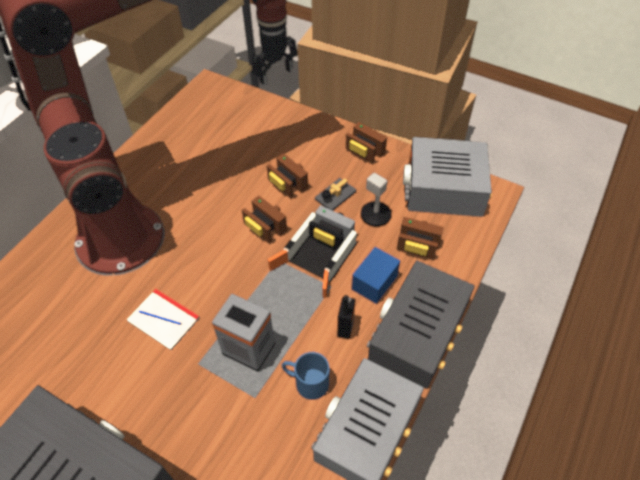

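View pics/top0.png

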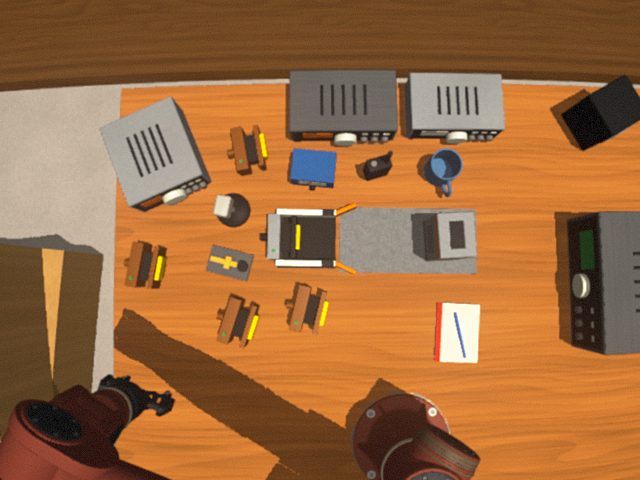

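Top view: the grey case with its black recess is at (448,235), facing the dock at (305,237). The dock has aluminium rails, orange guides at (346,210) and (346,268), and a yellow collar at (297,237). The brown look-alikes with yellow bars at (248,150), (147,265), (238,318) and (308,307) are not wanted. Neither are the large grey sets at (160,150) and (455,105). I'll check close crops.

```bash
cat > h.py <<'E'
import numpy as np,cv2,pickle
from scipy.spatial.transform import Rotation as Ro
def cam(f):
    K=np.array([[f['fx'],0,f['cx']],[0,f['fy'],f['cy']],[0,0,1]]);return K,np.array([f['k1'],0,0,0,0.])
def ray(f,uv):
    K,d=cam(f);n=cv2.undistortPointsIter(np.array(uv,float).reshape(-1,1,2),K,d,None,None,(3,100,1e-12)).reshape(-1,2)
    r=np.c_[n,np.ones(len(n))]
    if 'R' in f: R,t=np.array(f['R']),np.array(f['t'])
    else:
        T=np.array(f['tool_from_camera']);o=f['obs'];Rt=Ro.from_rotvec(o['tcp_rot']).as_matrix()
        Rw=Rt@T[:3,:3];c=Rt@T[:3,3]+o['eef_pos'];return c,r@Rw.T
    return -R.T@t,r@R
def onz(f,uv,z):
    c,d=ray(f,uv);return c+d*((z-c[2])/d[:,2])[:,None]
def proj(f,X):
    K,d=cam(f);return cv2.projectPoints(np.array(X,float).reshape(-1,3),cv2.Rodrigues(np.array(f['R']))[0],np.array(f['t'],float),K,d)[0].reshape(-1,2)
E
python3 - <<'E'
from h import *
f=pickle.load(open('pics/top0.pkl','rb'));i=f['img'][:,:,::-1]
c=cv2.resize(i[195:285,255:375],None,fx=6,fy=6,interpolation=cv2.INTER_CUBIC);cv2.imwrite('pics/c1.png',c)
c=cv2.resize(i[195:285,400:500],None,fx=6,fy=6,interpolation=cv2.INTER_CUBIC);cv2.imwrite('pics/c2.png',c)
E
```

```text
(no output)
```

View pics/c1.png

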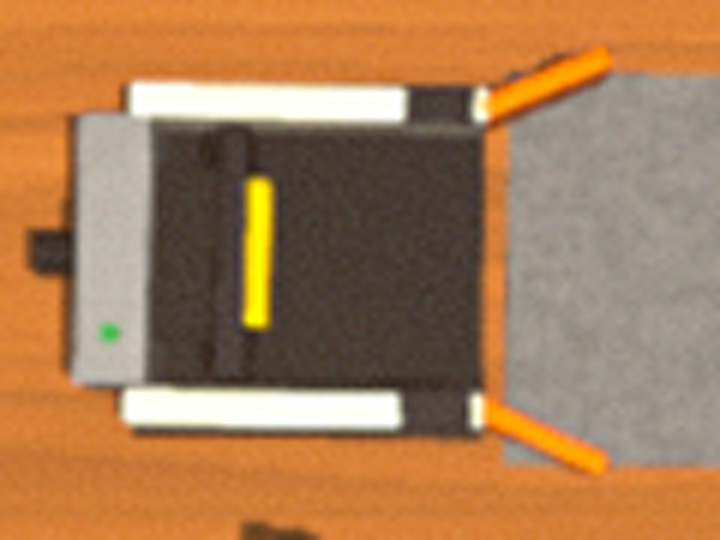

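View pics/c2.png

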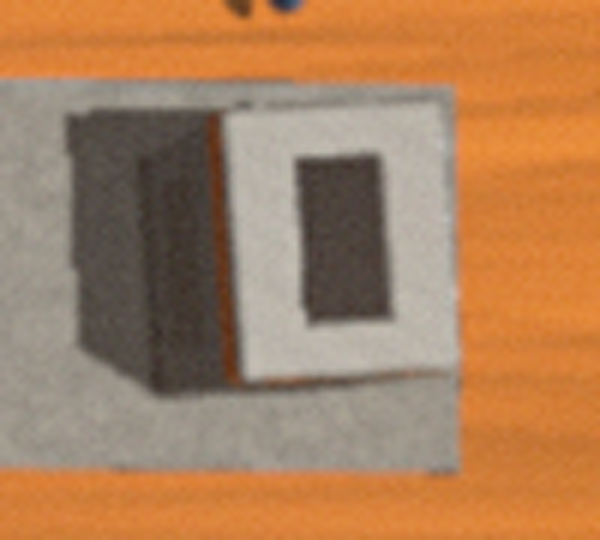

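```bash
python3 - <<'E'
from h import *
f=pickle.load(open('pics/top0.pkl','rb'))
P=lambda a,ox,oy:[((x+.5)/6-.5+ox,(y+.5)/6-.5+oy) for x,y in a]
r=onz(f,P([(131,119),(487,125),(122,388),(484,396),(130,82),(488,87),(123,424),(484,431)],255,195),50);print("rails in U in L, out U, out L\n",r.round(1))
g=onz(f,P([(606,52),(604,466)],255,195),50);print("guides",g.round(1),np.linalg.norm(g[0]-g[1]))
for z in(170,):
  c=onz(f,P([(220,110),(440,101),(460,370),(243,380)],400,195),z);print("case top\n",c.round(1),[np.linalg.norm(c[i]-c[i-1]).round(1) for i in range(4)],c.mean(0))
print(onz(f,P([(258,252)],255,195),58), "collar")
for n,p,z in[("mug",(444,167),95),("hand",(377,166),110),("meter",(313,165),75),("key",(230,262),40),("mic",(222,206),140)]:print(n,onz(f,[p],z).round())
f2=pickle.load(open('pics/scene0.pkl','rb'))
i=f2['img'][:,:,::-1]
cv2.imwrite('pics/c3.png',cv2.resize(i[285:375,205:285],None,fx=6,fy=6,interpolation=cv2.INTER_CUBIC))
cv2.imwrite('pics/c4.png',cv2.resize(i[200:300,260:370],None,fx=6,fy=6,interpolation=cv2.INTER_CUBIC))
E
```

```text
rails in U in L, out U, out L
 [[584.6 310.7  50. ]
 [580.5 161.9  50. ]
 [472.3 314.6  50. ]
 [467.5 164.6  50. ]
 [600.3 311.1  50. ]
 [596.5 161.3  50. ]
 [457.4 314.2  50. ]
 [453.  164.7  50. ]]
guides [[610.8 111.6  50. ]
 [438.  115.2  50. ]] 172.92447029082848
case top
 [[ 569.   -64.7  170. ]
 [ 571.9 -150.3  170. ]
 [ 468.9 -154.2  170. ]
 [ 466.4  -70.3  170. ]] [np.float64(102.8), np.float64(85.7), np.float64(103.0), np.float64(83.9)] [ 519.05209861 -109.88286998  170.        ]
[[527.64101939 257.38321485  58.        ]] collar
mug [[ 693. -105.   95.]]
hand [[692.  62. 110.]]
meter [[704. 217.  75.]]
key [[467. 429.  40.]]
mic [[594. 430. 140.]]
```

View pics/c3.png

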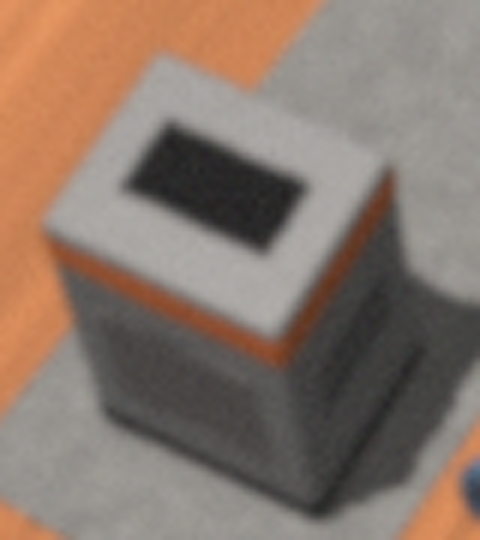

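View pics/c4.png

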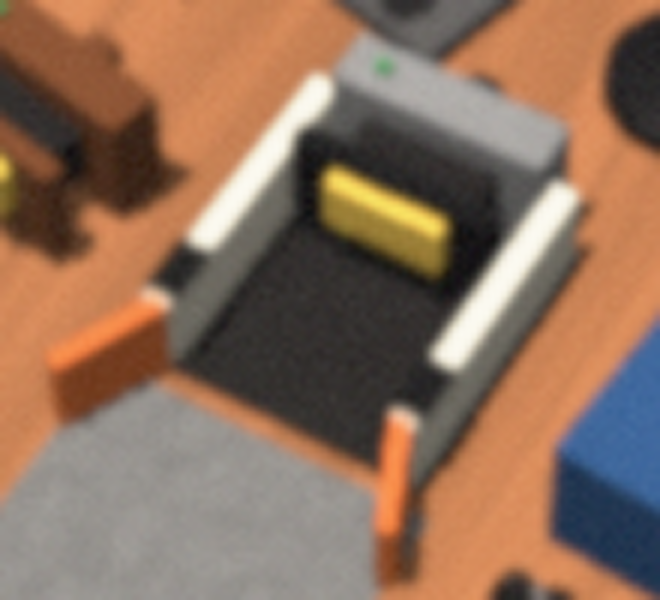

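```bash
python3 - <<'E'
from h import *
from workcell import get_obs
o=get_obs();R=Ro.from_rotvec(o['tcp_rot']).as_matrix();print(R.round(4),o['eef_pos'])
# check scene view vs top-derived case corners and dock
f2=pickle.load(open('pics/scene0.pkl','rb'))
q=proj(f2,[[569,-64.7,170],[571.9,-150.3,170],[468.9,-154.2,170],[466.4,-70.3,170],[580.5,161.9,50],[467.5,164.6,50]]);print((q-[205,285])[:4]*6, (q-[260,200])[4:]*6)
u=np.array([0.029,1]);u/=np.hypot(*u)
d=np.array([519.,-190,260])-o['eef_pos'];print('shift in tool',R.T@d)
E
```

```text
[[-9.451e-01  3.267e-01 -5.000e-04]
 [ 3.267e-01  9.451e-01 -8.000e-04]
 [ 2.000e-04 -1.000e-03 -1.000e+00]] [195.86362646 566.86331354 221.01663398]
[[401.10298112 151.10610695]
 [282.84888614 333.47583064]
 [ 45.78129332 219.52049482]
 [167.35016507  48.64438211]] [[390.67332023 414.38514526]
 [172.05934084 307.85307518]]
shift in tool [-552.64540134 -609.81753799  -38.52953238]
```

```bash
cat >> h.py <<'E'
def plan(p0,R0,p1,turn,n):
    # rows for straight shift p0->p1 with total turn (deg, about tool z)
    d=(np.array(p1)-p0)/n;R=R0.copy();rows=[]
    for i in range(n):
        rows.append(np.r_[R.T@d/1000,turn/n]);R=R@Ro.from_euler('z',turn/n,degrees=True).as_matrix()
    return np.array(rows),R
E
python3 - <<'E'
from h import *
from workcell import get_obs
np.set_printoptions(suppress=True,precision=3)
o=get_obs();R=Ro.from_rotvec(o['tcp_rot']).as_matrix()
r,R=plan(o['eef_pos'],R,[521.5,-200,265],68.7,18);print(r.tolist().__len__());print(r.round(3));print(R)
E
```

```text
18
[[-0.031 -0.034 -0.002  3.817]
 [-0.033 -0.032 -0.002  3.817]
 [-0.035 -0.03  -0.002  3.817]
 [-0.037 -0.028 -0.002  3.817]
 [-0.039 -0.025 -0.002  3.817]
 [-0.041 -0.022 -0.002  3.817]
 [-0.042 -0.02  -0.002  3.817]
 [-0.043 -0.017 -0.002  3.817]
 [-0.044 -0.014 -0.002  3.817]
 [-0.045 -0.011 -0.002  3.817]
 [-0.046 -0.008 -0.002  3.817]
 [-0.046 -0.005 -0.002  3.817]
 [-0.046 -0.002 -0.002  3.817]
 [-0.046  0.001 -0.002  3.817]
 [-0.046  0.004 -0.002  3.817]
 [-0.046  0.007 -0.002  3.817]
 [-0.045  0.011 -0.002  3.817]
 [-0.044  0.013 -0.002  3.817]]
[[-0.039  0.999 -0.001]
 [ 0.999  0.039 -0.001]
 [-0.001 -0.001 -1.   ]]
```

Emit:
{"name": "arm_command", "arguments": {
  "targets": [
    [[-0.031, -0.034, -0.01, 3.8], [-0.033, -0.032, -0.01, 3.8], [-0.035, -0.03, -0.01, 3.8], [-0.037, -0.028, -0.01, 3.8], [-0.039, -0.025, -0.004, 3.8], [-0.041, -0.022, 0, 3.8], [-0.042, -0.02, 0, 3.8], [-0.043, -0.017, 0, 3.8], [-0.044, -0.014, 0, 3.8]]
  ],
  "hand": 0.06
}}

```text
clock: 1.27
eef_pos: [358.6, 182.4, 265.5]
tcp_rot: [1.411, 2.807, 0.0]
force: [0.6, 0.8, -0.4]
grip_width: 0.705
```

Emit:
{"name": "arm_command", "arguments": {
  "targets": [
    [[-0.045, -0.011, 0, 3.8], [-0.046, -0.008, 0, 3.8], [-0.046, -0.005, 0, 3.8], [-0.046, -0.002, 0, 3.8], [-0.046, 0.001, 0, 3.8], [-0.046, 0.004, 0, 3.8], [-0.046, 0.007, 0, 3.8], [-0.045, 0.011, 0, 3.8], [-0.044, 0.013, 0, 3.8], [0, 0, 0, 0], [0, 0, 0, 0]]
  ]
}}

```text
clock: 2.65
eef_pos: [520.4, -199.2, 265.3]
tcp_rot: [-2.171, -2.27, -0.0]
force: [1.7, 1.0, 1.0]
grip_width: 0.701
```

```bash
python3 - <<'E'
from h import *
from workcell import get_obs, grab_frame, tip_extent
import workcell
o=get_obs();R=Ro.from_rotvec(o['tcp_rot']).as_matrix();print(tip_extent,o,R.round(4))
f=grab_frame('top');cv2.imwrite('pics/t1.png',f['img'][:,:,::-1])
f=grab_frame('wrist');cv2.imwrite('pics/w1.png',f['img'][:,:,::-1])
E
```

```text
25.0 {'clock': 2.65, 'joint_positions': array([-6.00482645e-01, -1.09793400e-02,  5.85659239e-02,  1.64128502e+00,
        2.95165520e-04,  9.25898856e-01]), 'dq': array([ 1.45669061e-02, -2.37838412e-02, -1.26911607e-02, -9.76903329e-05,
       -1.56806618e-03,  2.30914737e-05]), 'tau': array([-1.24938637e+00, -4.77634263e+01,  4.99920666e+01, -1.73501247e-01,
       -4.69674915e-02,  8.08021054e-03]), 'eef_pos': array([ 520.37268802, -199.18404881,  265.32396581]), 'tcp_rot': array([-2.17088889e+00, -2.26951467e+00, -2.17393343e-04]), 'force': array([1.74071449, 0.96668153, 1.02488698]), 'ft_torque': array([ 0.01956834, -0.01456591,  0.01777282]), 'grip_width': 0.7005758008810192} [[-4.44e-02  9.99e-01 -6.00e-04]
 [ 9.99e-01  4.44e-02  8.00e-04]
 [ 8.00e-04 -6.00e-04 -1.00e+00]]
```

View pics/w1.png

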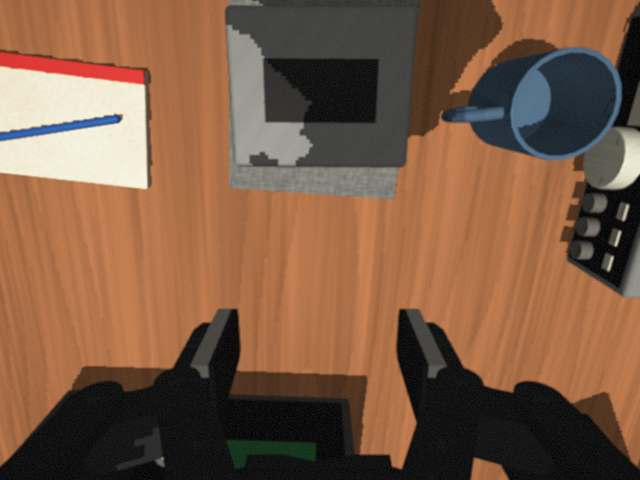

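View pics/t1.png

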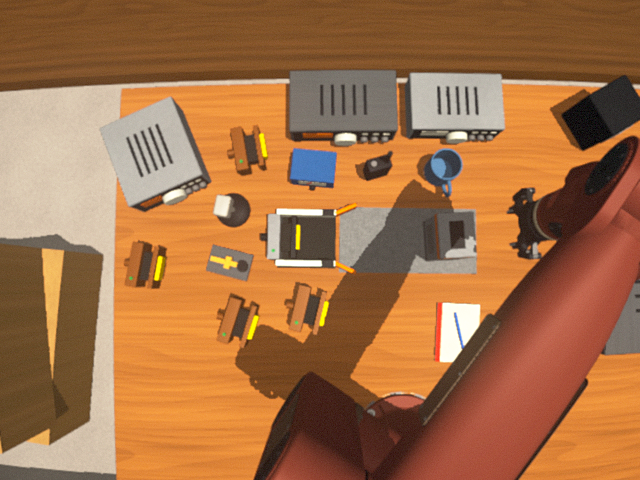

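```bash
python3 - <<'E'
from h import *
from workcell import get_obs, grab_frame
o=get_obs();f=grab_frame('wrist');f['obs']=o
pickle.dump(f,open('pics/w2.pkl','wb'))
p=onz(f,[(226,8),(417,8),(405,166),(233,164),(264,59),(378,59),(378,123),(266,122)],170);print(p.round(1),p[:4].mean(0),p[4:].mean(0))
print(get_obs()['eef_pos'])
E
```

```text
[[ 466.5  -72.1  170. ]
 [ 568.6  -67.4  170. ]
 [ 572.  -151.3  170. ]
 [ 468.2 -154.9  170. ]
 [ 486.8  -96.   170. ]
 [ 550.1  -93.1  170. ]
 [ 553.4 -127.1  170. ]
 [ 488.  -129.6  170. ]] [ 518.83086659 -111.43932231  170.        ] [ 519.58550709 -111.45179204  170.        ]
[ 520.55027774 -198.58096795  266.01190268]
```

Both views agree on the case: centre (519,-110.5), yaw about 92.2°. Descending behind it.

Emit:
{"name": "arm_command", "arguments": {
  "targets": [
    [[0, 0, 0.03, 0], [0, 0, 0.04, 0], [0.005, 0, 0.027, 0], [0.007, 0, 0, 0], [0.004, 0, 0, 0], [0, 0, 0, 0]]
  ]
}}

```text
clock: 3.55
eef_pos: [520.8, -183.5, 170.5]
tcp_rot: [2.169, 2.269, 0.001]
force: [0.8, 0.5, 0.9]
grip_width: 0.703
```

Emit:
{"name": "arm_command", "arguments": {
  "targets": [
    [[0.004, 0, 0, 0], [0.004, 0, 0, 0], [0.004, 0, 0, 0], [0.004, 0, 0, 0]]
  ]
}}

```text
clock: 4.05
eef_pos: [519.2, -167.2, 168.6]
tcp_rot: [-2.172, -2.27, -0.0]
force: [0.6, -0.0, 0.2]
grip_width: 0.702
```

Emit:
{"name": "arm_command", "arguments": {
  "targets": [
    [[0.004, 0, 0, 0], [0.004, 0, 0, 0], [0.004, 0, 0, 0], [0.004, 0, 0, 0], [0.004, 0, 0, 0], [0.004, 0, 0, 0]]
  ]
}}

```text
clock: 4.8
eef_pos: [518.2, -143.3, 168.6]
tcp_rot: [-2.172, -2.27, -0.0]
force: [-0.6, -0.3, 0.1]
grip_width: 0.701
```

```bash
python3 - <<'E'
from h import *
from workcell import get_obs, grab_frame
f=grab_frame('scene');cv2.imwrite('pics/s2.png',f['img'][:,:,::-1])
print(get_obs()['force'],get_obs()['eef_pos'])
E
```

```text
[ 0.32452297 -0.00339811  0.40655821] [ 518.13329377 -142.84768362  168.61780838]
```

View pics/s2.png

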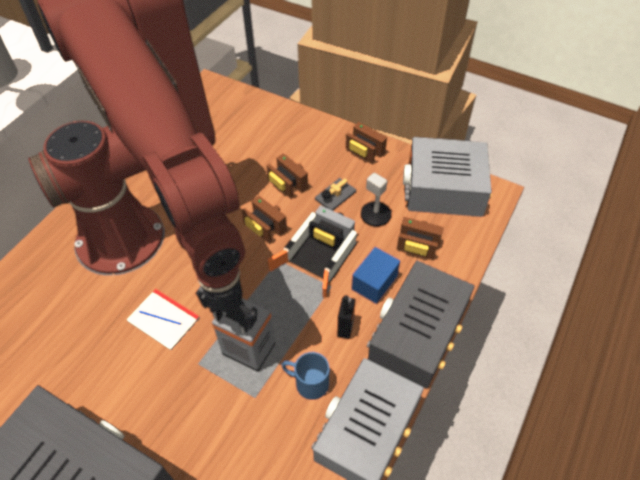

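```bash
python3 - <<'E'
from h import *
from workcell import get_obs, grab_frame
i=cv2.imread('pics/s2.png');a=cv2.imread('pics/scene0.png')
c=np.hstack([i[270:380,190:290],a[270:380,190:290]])
cv2.imwrite('pics/s2c.png',cv2.resize(c,None,fx=4,fy=4,interpolation=cv2.INTER_CUBIC))
o=get_obs();f=grab_frame('wrist');cv2.imwrite('pics/w3.png',f['img'][:,:,::-1]);print(o['joint_positions'])
E
```

```text
[-5.12711566e-01 -9.08851288e-02 -1.94517126e-01  1.46730736e+00
  2.75195322e-04  1.01362999e+00]
```

View pics/s2c.png

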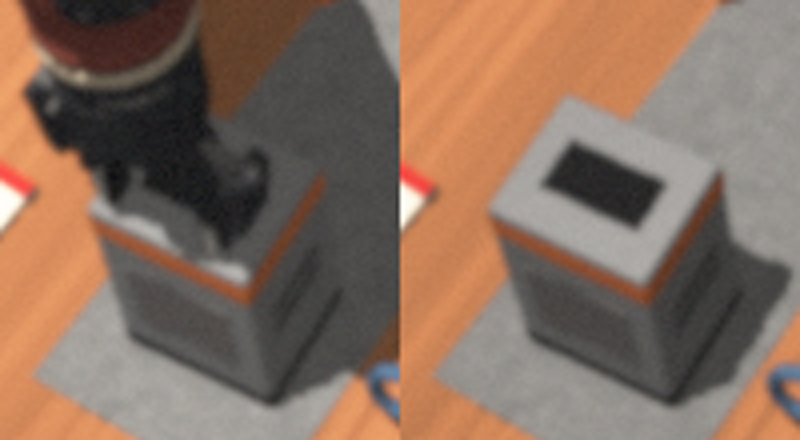

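View pics/w3.png

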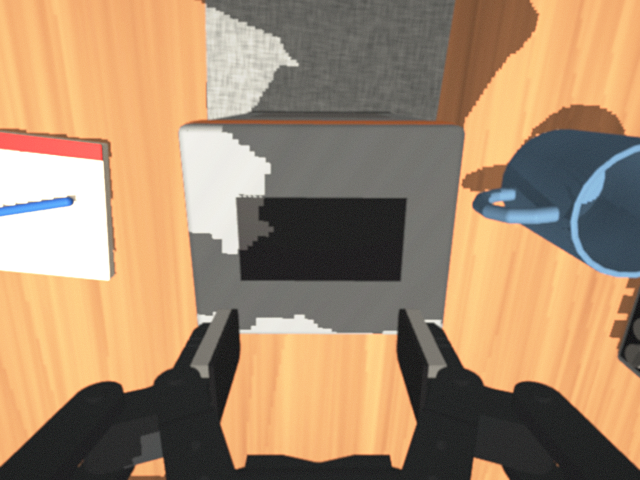

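```bash
python3 - <<'E'
from h import *
f=pickle.load(open('pics/scene0.pkl','rb'))
for x in(481,555):
  for y in (-154,-143,-132):
    print(x,y,((proj(f,[[x,y,143],[x,y,168]])-[190,270])*4).round().tolist())
w=pickle.load(open('pics/w2.pkl','rb'));T=np.linalg.inv(w['tool_from_camera'])
K,d=cam(w)
P=np.array([[x,y,z] for x in(-11,11) for y in(-30,30,-44,44) for z in(0,25)],float);r,_=cv2.Rodrigues(T[:3,:3])
for p,q in zip(P,cv2.projectPoints(P,r,T[:3,3],K,d)[0].reshape(-1,2)):print(p,q.round())
E
```

```text
481 -154 [[116.0, 238.0], [109.0, 217.0]]
481 -143 [[127.0, 223.0], [120.0, 202.0]]
481 -132 [[138.0, 208.0], [132.0, 187.0]]
555 -154 [[225.0, 296.0], [219.0, 276.0]]
555 -143 [[235.0, 281.0], [231.0, 260.0]]
555 -132 [[246.0, 265.0], [241.0, 244.0]]
[-11. -30.   0.] [245. 332.]
[-11. -30.  25.] [254. 304.]
[-11.  30.   0.] [386. 332.]
[-11.  30.  25.] [378. 304.]
[-11. -44.   0.] [212. 332.]
[-11. -44.  25.] [225. 304.]
[-11.  44.   0.] [418. 332.]
[-11.  44.  25.] [406. 304.]
[ 11. -30.   0.] [242. 285.]
[ 11. -30.  25.] [252. 262.]
[11. 30.  0.] [388. 285.]
[11. 30. 25.] [380. 262.]
[ 11. -44.   0.] [208. 285.]
[ 11. -44.  25.] [222. 262.]
[11. 44.  0.] [423. 285.]
[11. 44. 25.] [410. 262.]
```

```bash
python3 - <<'E'
from h import *
i=cv2.imread('pics/w3.png')
cv2.imwrite('pics/w3c.png',cv2.resize(i[280:480,140:400],None,fx=3,fy=3,interpolation=cv2.INTER_CUBIC))
i=cv2.imread('pics/s2.png')
cv2.imwrite('pics/s2d.png',cv2.resize(i[270:350,190:280],None,fx=8,fy=7.5,interpolation=cv2.INTER_CUBIC))
E
```

```text
(no output)
```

View pics/w3c.png

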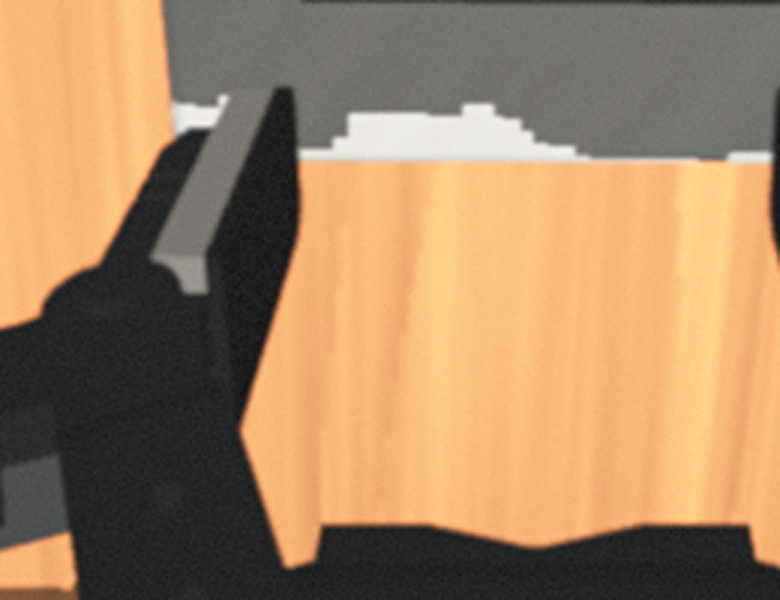

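View pics/s2d.png

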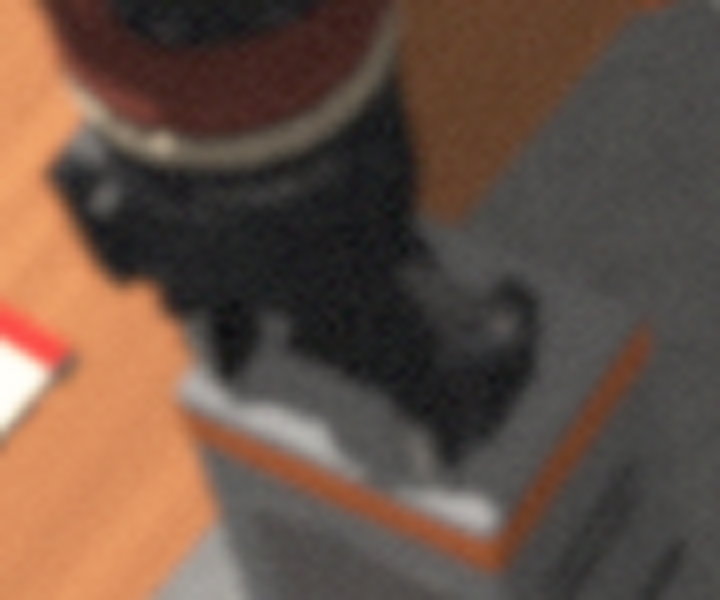

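```bash
python3 - <<'E'
from h import *
w=pickle.load(open('pics/w2.pkl','rb'));T=np.linalg.inv(w['tool_from_camera'])
K,d=cam(w);r,_=cv2.Rodrigues(T[:3,:3])
for z in(-40,-30,-20,-10,0,25):
  P=np.array([[11,-30,z],[-11,-30,z]],float)
  print(z,cv2.projectPoints(P,r,T[:3,3],K,d)[0].reshape(-1,2).round().tolist())
f=pickle.load(open('pics/scene0.pkl','rb'))
for z in(160,170,180,190,200):
  print(z,((proj(f,[[518+32,-143-9,z],[518+32,-143+11,z],[518-32,-143-9,z]])-[190,270])*[8,7.5]).round().tolist())
E
```

```text
-40 [[220.0, 338.0], [225.0, 396.0]]
-30 [[227.0, 322.0], [231.0, 377.0]]
-20 [[233.0, 308.0], [236.0, 360.0]]
-10 [[238.0, 296.0], [241.0, 345.0]]
0 [[242.0, 285.0], [245.0, 332.0]]
25 [[252.0, 262.0], [254.0, 304.0]]
160 [[431.0, 517.0], [471.0, 464.0], [241.0, 422.0]]
170 [[427.0, 501.0], [467.0, 448.0], [236.0, 406.0]]
180 [[423.0, 485.0], [463.0, 432.0], [230.0, 390.0]]
190 [[418.0, 469.0], [459.0, 415.0], [225.0, 373.0]]
200 [[414.0, 452.0], [455.0, 399.0], [219.0, 357.0]]
```

The fingers are hovering over the case top. The wrist and scene views both put the tips about 20 mm above the reported TCP height, which disagrees with tip_extent = 25. I'll trust the cameras: back off, then go lower.

Emit:
{"name": "arm_command", "arguments": {
  "targets": [
    [[-0.025, 0, 0, 0], [-0.025, 0, 0, 0], [0, 0, 0.02, 0], [0, 0, 0.027, 0], [0, 0, 0, 0]]
  ]
}}

```text
clock: 5.52
eef_pos: [518.7, -191.8, 118.5]
tcp_rot: [-2.168, -2.267, 0.001]
force: [-0.7, 0.3, -0.1]
grip_width: 0.705
```

```bash
python3 - <<'E'
from h import *
from workcell import get_obs, grab_frame
o=get_obs();f=grab_frame('scene');i=f['img'][:,:,::-1];print(o['eef_pos'],o['grip_width'])
e=o['eef_pos']
print(((proj(f,[[e[0]+32,e[1]-9,e[2]+20],[e[0]-32,e[1]-9,e[2]+20]])-[170,270])*6).round())
cv2.imwrite('pics/s3.png',cv2.resize(i[270:370,170:290],None,fx=6,fy=6,interpolation=cv2.INTER_CUBIC))
f=grab_frame('wrist');cv2.imwrite('pics/w4.png',f['img'][:,:,::-1])
E
```

```text
[ 518.67608908 -191.79651874  118.54038616] 0.7046568934373524
[[378. 546.]
 [236. 468.]]
```

View pics/s3.png

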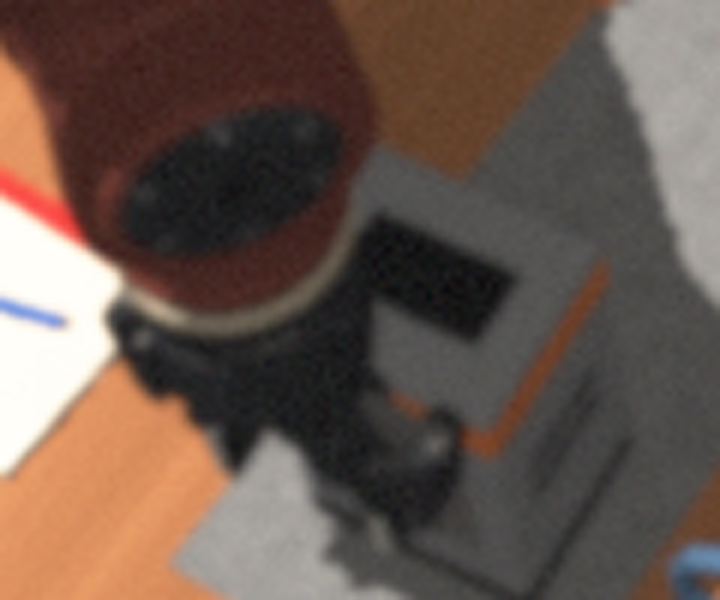

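View pics/w4.png

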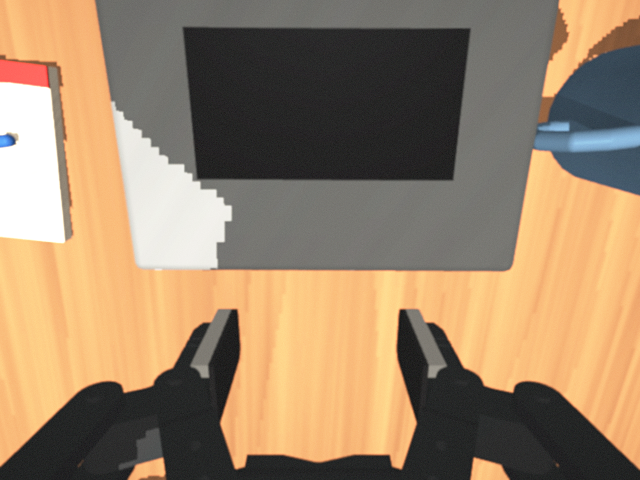

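Emit:
{"name": "arm_command", "arguments": {
  "targets": [
    [[0.006, 0, 0, 0], [0.006, 0, 0, 0], [0.005, 0, 0, 0], [0.004, 0, 0, 0], [0.004, 0, 0, 0], [0.004, 0, 0, 0], [0.004, 0, 0, 0]]
  ]
}}

```text
clock: 6.5
eef_pos: [519.3, -160.9, 122.1]
tcp_rot: [2.171, 2.268, -0.0]
force: [0.7, -3.0, 1.9]
grip_width: 0.7
```

Emit:
{"name": "arm_command", "arguments": {
  "targets": [
    [[0.004, 0, 0, 0], [0.004, 0, 0, 0], [0.004, 0, 0, 0], [0.004, 0, 0, 0], [0.004, 0, 0, 0]]
  ]
}}

```text
clock: 7.12
eef_pos: [518.0, -140.2, 121.5]
tcp_rot: [-2.172, -2.27, -0.0]
force: [-0.2, -2.9, 2.6]
grip_width: 0.703
```

```bash
python3 - <<'E'
from h import *
from workcell import get_obs, grab_frame
o=get_obs();f=grab_frame('scene');i=f['img'][:,:,::-1];print(o['eef_pos'],o['force'])
cv2.imwrite('pics/s4.png',cv2.resize(i[250:370,170:320],None,fx=5,fy=5,interpolation=cv2.INTER_CUBIC))
E
```

```text
[ 517.96913301 -140.20169505  121.54097509] [-0.19664305 -2.87541849  2.61720192]
```

View pics/s4.png

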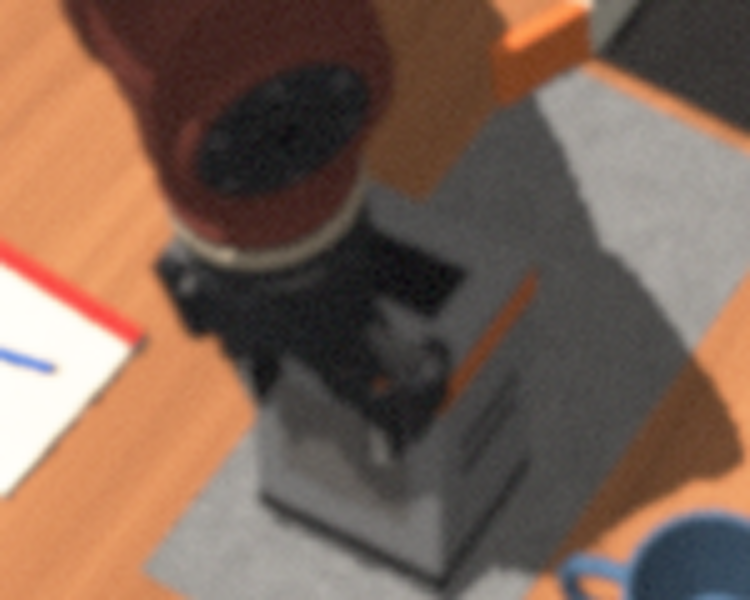

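It is tipping at about 3 N, as expected. Continuing.

Emit:
{"name": "arm_command", "arguments": {
  "targets": [
    [[0.005, 0, 0, 0], [0.005, 0, 0, 0], [0.005, 0, 0, 0], [0.005, 0, 0, 0], [0.005, 0, 0, 0]]
  ]
}}

```text
clock: 7.8
eef_pos: [516.8, -115.0, 121.4]
tcp_rot: [-2.171, -2.27, -0.0]
force: [0.6, -0.5, 0.8]
grip_width: 0.709
```

Emit:
{"name": "arm_command", "arguments": {
  "targets": [
    [[0.005, 0, 0, 0], [0.005, 0, 0, 0], [0.004, 0, 0, 0], [0.004, 0, 0, 0], [0.002, 0, 0, 0], [0, 0, 0, 0]]
  ]
}}

```text
clock: 8.55
eef_pos: [516.0, -95.5, 121.6]
tcp_rot: [-2.172, -2.27, -0.0]
force: [-0.3, -0.3, 0.2]
grip_width: 0.705
```

```bash
python3 - <<'E'
from h import *
from workcell import get_obs, grab_frame
o=get_obs();f=grab_frame('scene');i=f['img'][:,:,::-1];print(o['eef_pos'],o['force'])
cv2.imwrite('pics/s5.png',cv2.resize(i[220:370,170:345],None,fx=4,fy=4,interpolation=cv2.INTER_CUBIC))
E
```

```text
[516.04892875 -95.47711123 121.59194285] [-0.28661244 -0.25628822  0.18043809]
```

View pics/s5.png

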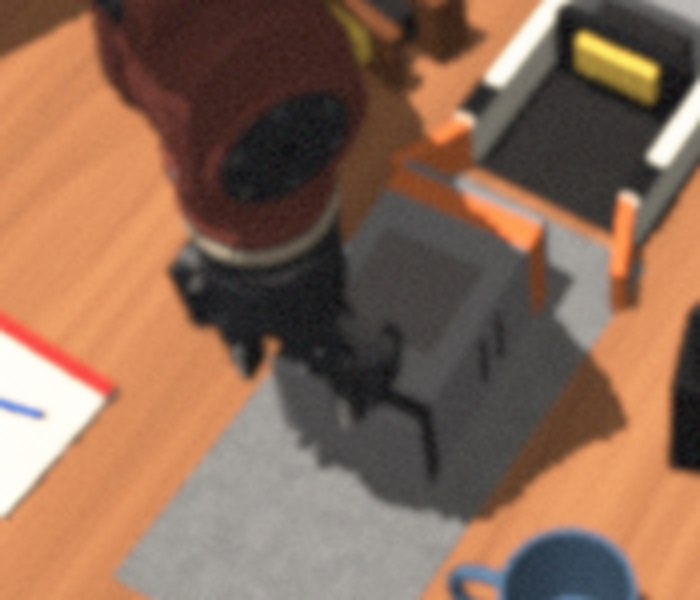

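The case has fallen onto its broad face, with the orange band at the guides. Backing off to measure it.

Emit:
{"name": "arm_command", "arguments": {
  "targets": [
    [[-0.025, 0, 0, 0], [-0.03, 0, 0, 0], [-0.025, 0, 0, 0], [0, 0, 0, 0]]
  ]
}}

```text
clock: 9.1
eef_pos: [519.5, -177.0, 121.5]
tcp_rot: [2.174, 2.268, -0.0]
force: [-0.7, 0.6, 0.2]
grip_width: 0.704
```

```bash
python3 - <<'E'
from h import *
from workcell import get_obs, grab_frame
for n in('top','wrist'):
  o=get_obs();f=grab_frame(n);f['obs']=o;i=f['img'][:,:,::-1];pickle.dump(f,open(f'pics/{n}6.pkl','wb'))
  if n=='top':i=cv2.resize(i[190:285,330:480],None,fx=5,fy=5,interpolation=cv2.INTER_CUBIC)
  cv2.imwrite(f'pics/{n}6.png',i)
print(o['eef_pos'],o['force'])
E
```

```text
[ 519.39366814 -175.93455941  121.4684128 ] [-0.61631977  0.22391694  0.32105626]
```

View pics/top6.png

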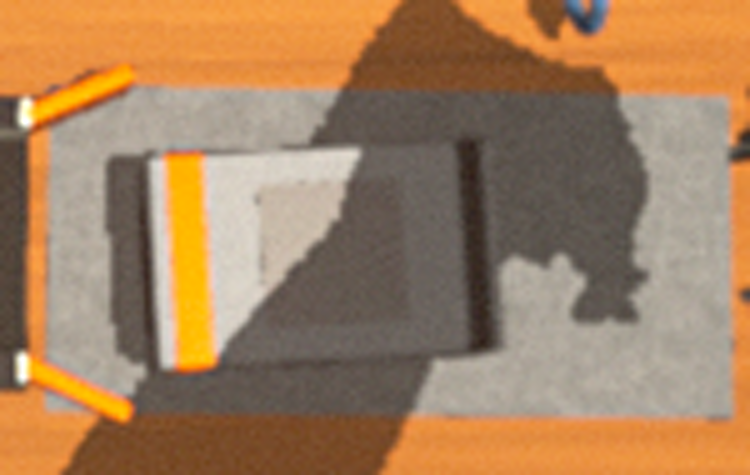

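View pics/wrist6.png

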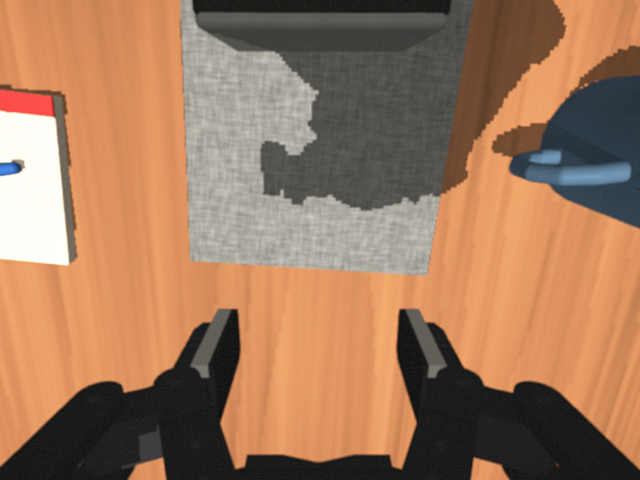

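```bash
python3 - <<'E'
from h import *
f=pickle.load(open('pics/top6.pkl','rb'));w=pickle.load(open('pics/wrist6.pkl','rb'))
P=lambda a,ox,oy:[((x+.5)/5-.5+ox,(y+.5)/5-.5+oy) for x,y in a]
c=onz(f,P([(148,153),(160,371),(472,138),(489,352)],330,190),86);print(c.round(1))
print(onz(w,[(193,11),(451,12)],86).round(1),onz(w,[(240,50),(405,50)],0).round(1))
a=np.arctan2(*(c[0]+c[1]-c[2]-c[3])[[1,0]]);print(np.degrees(a),np.degrees(np.arctan2(*(c[0]-c[1])[[1,0]]))+90)
m=np.array([524,163.]);u=np.array([.0294,.9996]);v=np.array([-u[1],u[0]])
for n,q in(("sock",(c[0]+c[1])/2),("foot",(c[2]+c[3])/2)):print(n,q,(q[:2]-m)@u,(q[:2]-m)@v)
E
```

```text
[[563.7 105.9  86. ]
 [457.7 101.8  86. ]
 [569.6 -53.2  86. ]
 [464.9 -58.6  86. ]]
[[464.7 -61.5  86. ]
 [569.5 -57.4  86. ]] [[468.1 -66.8   0. ]
 [568.5 -62.5   0. ]]
92.32671988896232 92.18582004642704
sock [510.72370378 103.83042482  86.        ] -59.53623045687723 11.531400186902525
foot [517.21302052 -55.88199176  86.        ] -218.99397615831685 0.34913412924419185
```

Emit:
{"name": "arm_command", "arguments": {
  "targets": [
    [[0.0, 0.001, 0.04, 0], [0.02, 0.001, 0.046, 0], [0.03, 0, 0.03, 0], [0.025, 0, 0, 0], [0.008, 0, 0, 0], [0, 0, 0, 0]]
  ]
}}

```text
clock: 9.95
eef_pos: [518.4, -92.2, 6.2]
tcp_rot: [2.17, 2.271, 0.001]
force: [0.6, -0.9, 0.3]
grip_width: 0.702
```

```bash
python3 - <<'E'
from h import *
from workcell import get_obs, grab_frame
o=get_obs();R=Ro.from_rotvec(o['tcp_rot']).as_matrix();f=grab_frame('wrist');i=f['img'][:,:,::-1];print(o['eef_pos'],o['force'],R[:,0])
cv2.imwrite('pics/w7.png',i)
i=grab_frame('scene')['img'][220:370,170:345,::-1]
cv2.imwrite('pics/s7.png',cv2.resize(i,None,fx=4,fy=4,interpolation=cv2.INTER_CUBIC))
E
```

```text
[518.40884796 -92.15899514   6.2211471 ] [ 0.6444909  -0.9309336   0.29672832] [-4.55306804e-02  9.98962790e-01 -5.49081458e-04]
```

View pics/w7.png

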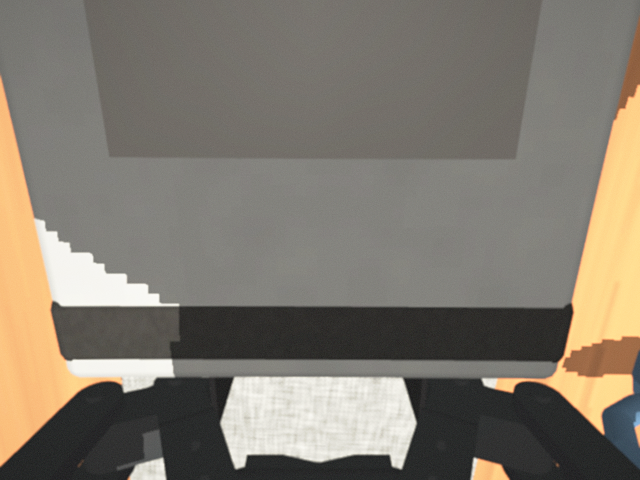

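View pics/s7.png

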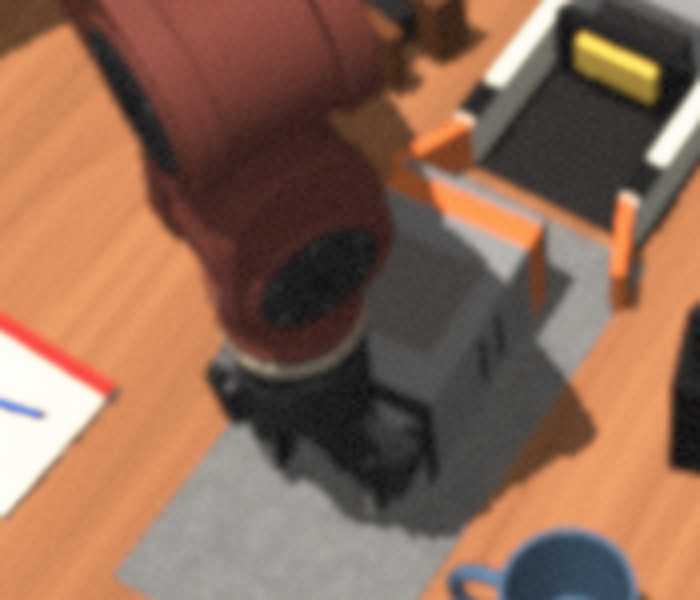

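Emit:
{"name": "arm_command", "arguments": {
  "targets": [
    [[0.0, 0, 0, 5.5], [0.004, 0, 0, 0], [0.004, 0, 0, 0], [0.004, 0, 0, 0], [0.004, 0, 0, 0], [0.004, 0, 0, 0], [0.004, 0, 0, 0]]
  ]
}}

```text
clock: 10.92
eef_pos: [519.2, -68.4, 5.7]
tcp_rot: [2.278, 2.163, -0.0]
force: [-1.0, -3.3, 1.3]
grip_width: 0.703
```

Emit:
{"name": "arm_command", "arguments": {
  "targets": [
    [[0.004, 0, 0, 0], [0.004, 0, 0, 0], [0.004, 0, 0, 0], [0.004, 0, 0, 0], [0.004, 0, 0, 0]]
  ]
}}

```text
clock: 11.55
eef_pos: [520.2, -48.3, 5.6]
tcp_rot: [-2.278, -2.163, -0.0]
force: [-1.1, -4.8, 2.5]
grip_width: 0.702
```

```bash
cat > m.py <<'E'
from h import *
import sys
from workcell import get_obs, grab_frame
n=sys.argv[1]
o=get_obs();R=Ro.from_rotvec(o['tcp_rot']).as_matrix();print(o['clock'],o['eef_pos'].round(1),o['force'].round(1),np.degrees(np.arctan2(R[1,0],R[0,0])))
f=grab_frame('top');f['obs']=o;pickle.dump(f,open(f'pics/top{n}.pkl','wb'))
cv2.imwrite(f'pics/top{n}.png',cv2.resize(f['img'][190:290,310:440,::-1],None,fx=6,fy=6,interpolation=cv2.INTER_CUBIC))
f=grab_frame('wrist');cv2.imwrite(f'pics/w{n}.png',f['img'][:,:,::-1])
E
python3 m.py 8
```

```text
11.55 [520.2 -48.3   5.6] [-1.1 -4.8  2.5] 87.03195310133935
```

View pics/top8.png

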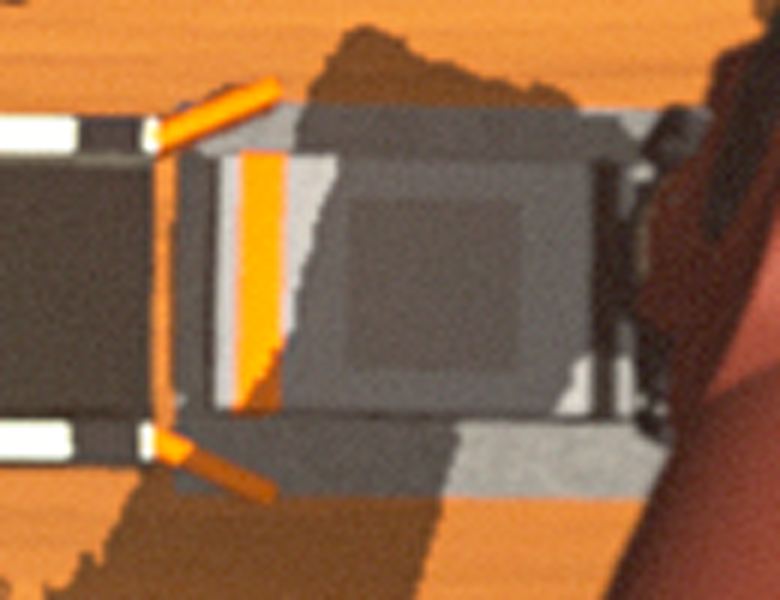

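View pics/w8.png

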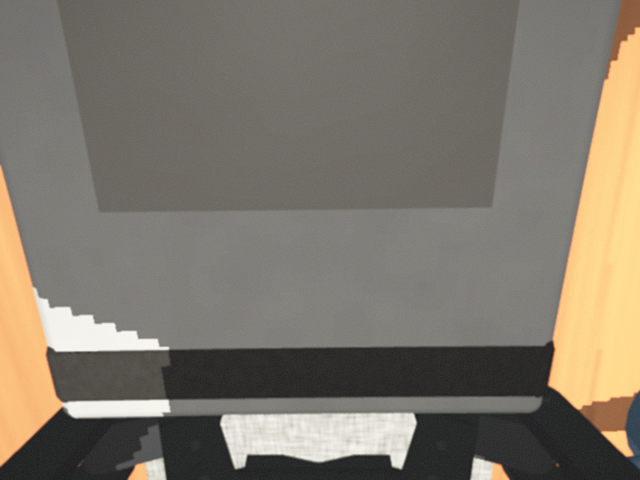

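```bash
cat > c.py <<'E'
from h import *
def rep(name,pts,s,ox,oy,z=86):
    f=pickle.load(open(name,'rb'))
    c=onz(f,[((x+.5)/s-.5+ox,(y+.5)/s-.5+oy) for x,y in pts],z);print(c.round(1).tolist())
    m=np.array([524,163.]);u=np.array([.0294,.9996]);v=np.array([-u[1],u[0]])
    q=(c[0]+c[1])[:2]/2-m;print('front along,lat(left+)',q@u,q@v)
    for a,b in((0,1),(2,3)):
        if len(c)>b: d=c[a]-c[b];print('heading from pair rel dock deg',np.degrees(np.arctan2(d@np.r_[-u,0],d@np.r_[-v,0])),np.linalg.norm(d))
    if len(c)>3:
        d=(c[0]+c[1]-c[2]-c[3])[:2];print('axis rel dock',np.degrees(np.arctan2(d@v,d@u)))
E
python3 -c "
from c import *
rep('pics/top8.pkl',[(216,152),(212,411),(592,160),(595,418)],6,310,190)"
```

```text
[[577.0, 138.8, 86.0], [472.0, 141.9, 86.0], [572.3, -14.4, 86.0], [467.3, -12.9, 86.0]]
front along,lat(left+) -22.615941513635494 -1.1592543034652107
heading from pair rel dock deg 0.014146618299715443 105.02298970832454
heading from pair rel dock deg -0.8840924025894565 104.9649209718389
axis rel dock -0.07048877251472735
```

The case is now in line and about 1 mm off centre. Squaring the tool to the dock and pushing straight in.

Emit:
{"name": "arm_command", "arguments": {
  "targets": [
    [[0.004, 0, 0, -0.6], [0.004, 0, 0, -0.6], [0.005, 0, 0, 0], [0.005, 0, 0, 0], [0.005, 0, 0, 0], [0.005, 0, 0, 0]]
  ]
}}

```text
clock: 12.4
eef_pos: [521.1, -20.1, 5.5]
tcp_rot: [-2.255, -2.187, 0.0]
force: [-0.6, -3.1, -1.7]
grip_width: 0.703
```

Emit:
{"name": "arm_command", "arguments": {
  "targets": [
    [[0.005, 0, 0, 0], [0.005, 0, 0, 0], [0.005, 0, 0, 0], [0.005, 0, 0, 0], [0.005, 0, 0, 0], [0.005, 0, 0, 0]]
  ]
}}

```text
clock: 13.15
eef_pos: [522.1, 9.7, 5.6]
tcp_rot: [2.255, 2.187, 0.0]
force: [-0.2, -3.0, -0.8]
grip_width: 0.706
```

```bash
python3 m.py 9
```

```text
13.15 [522.1   9.7   5.6] [-0.2 -3.  -0.8] 88.23265373169858
```

View pics/top9.png

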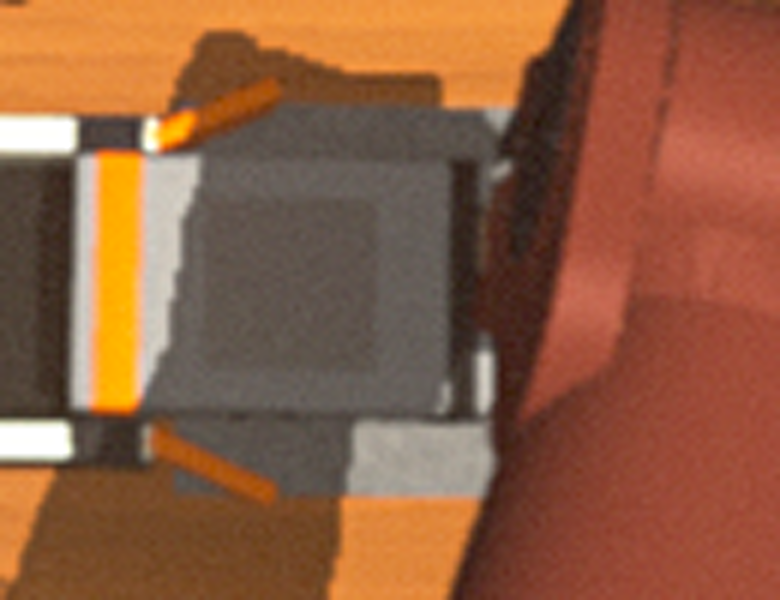

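Emit:
{"name": "arm_command", "arguments": {
  "targets": [
    [[0.005, 0, 0, 0], [0.005, 0, 0, 0], [0.005, 0, 0, 0], [0.005, 0, 0, 0], [0.005, 0, 0, 0], [0.005, 0, 0, 0], [0.005, 0, 0, 0], [0.003, 0, 0, 0]]
  ]
}}

```text
clock: 14.25
eef_pos: [523.4, 47.7, 5.7]
tcp_rot: [2.255, 2.187, 0.0]
force: [0.1, -3.9, 1.9]
grip_width: 0.702
```

Emit:
{"name": "arm_command", "arguments": {
  "targets": [
    [[0.002, 0, 0, 0], [0.002, 0, 0, 0], [0.002, 0, 0, 0]]
  ]
}}

```text
clock: 14.62
eef_pos: [523.6, 53.4, 5.7]
tcp_rot: [2.256, 2.187, 0.0]
force: [0.6, -4.5, 2.4]
grip_width: 0.7
```

Emit:
{"name": "arm_command", "arguments": {
  "targets": [
    [[0.002, 0, 0, 0], [0.002, 0, 0, 0], [0.002, 0, 0, 0]]
  ]
}}

```text
clock: 15.0
eef_pos: [523.7, 59.5, 5.6]
tcp_rot: [-2.255, -2.187, -0.0]
force: [-0.6, -4.3, 2.8]
grip_width: 0.704
```

```bash
python3 - <<'E'
from h import *
from workcell import get_obs, grab_frame
i=grab_frame('scene')['img'][190:320,220:380,::-1]
cv2.imwrite('pics/s10.png',cv2.resize(i,None,fx=5,fy=4.6,interpolation=cv2.INTER_CUBIC))
f=grab_frame('top')
cv2.imwrite('pics/top10.png',cv2.resize(f['img'][195:285,255:385,::-1],None,fx=6,fy=6,interpolation=cv2.INTER_CUBIC))
E
```

```text
(no output)
```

View pics/top10.png

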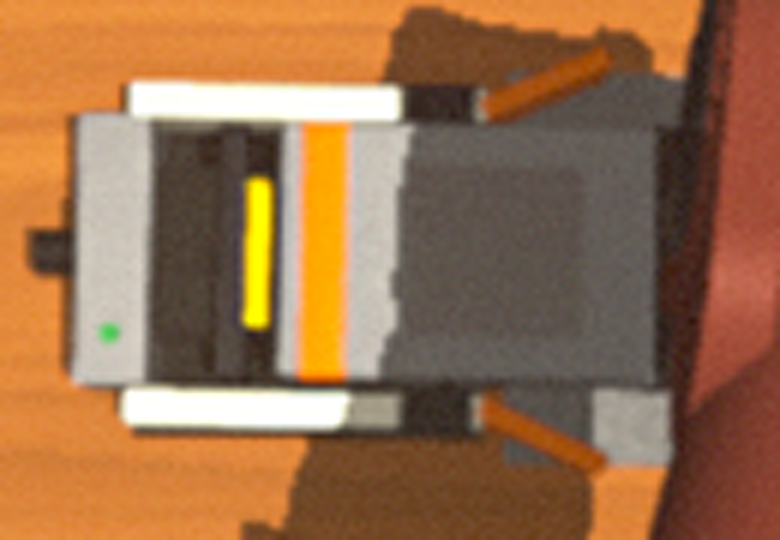

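View pics/s10.png

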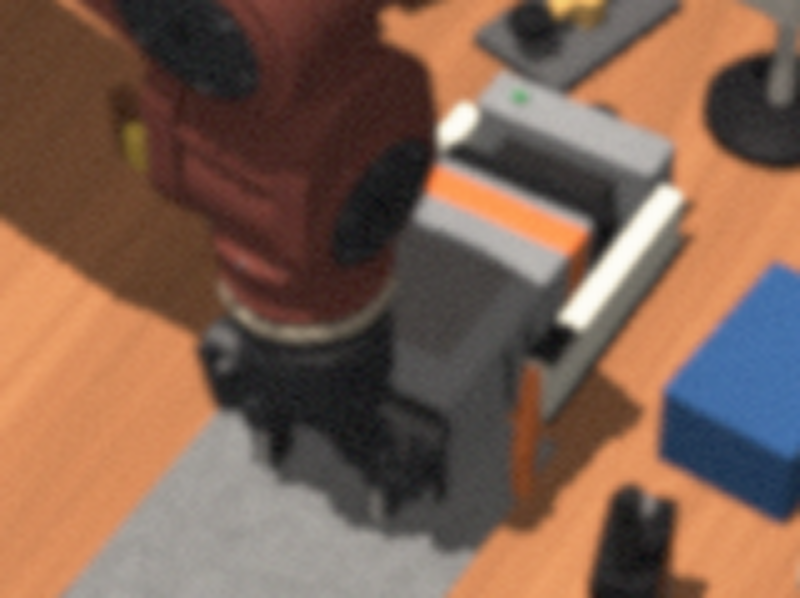

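Emit:
{"name": "arm_command", "arguments": {
  "targets": [
    [[0.001, 0, 0, 0], [0.001, 0, 0, 0], [0.001, 0, 0, 0]]
  ]
}}

```text
clock: 15.48
eef_pos: [523.7, 62.5, 5.5]
tcp_rot: [-2.255, -2.187, 0.0]
force: [-0.6, -3.9, 0.6]
grip_width: 0.701
```

Emit:
{"name": "arm_command", "arguments": {
  "targets": [
    [[0.001, 0, 0, 0], [0.001, 0, 0, 0], [0.001, 0, 0, 0]]
  ]
}}

```text
clock: 15.85
eef_pos: [523.8, 65.5, 5.5]
tcp_rot: [-2.255, -2.187, -0.0]
force: [0.3, -3.0, 0.2]
grip_width: 0.703
```

Emit:
{"name": "arm_command", "arguments": {
  "targets": [
    [[0.001, 0, 0, 0], [0.001, 0, 0, 0]]
  ]
}}

```text
clock: 16.1
eef_pos: [523.9, 67.0, 5.6]
tcp_rot: [2.255, 2.186, -0.001]
force: [0.1, -6.8, -0.0]
grip_width: 0.703
```

Emit:
{"name": "arm_command", "arguments": {
  "targets": [
    [[0.001, 0, 0, 0], [0.001, 0, 0, 0]]
  ]
}}

```text
clock: 16.35
eef_pos: [524.0, 68.8, 5.6]
tcp_rot: [2.255, 2.186, -0.001]
force: [-0.0, -7.2, -0.7]
grip_width: 0.704
```

Collar felt at TCP y ≈ 66 (force rose from 3.5 to 7 N).

Emit:
{"name": "arm_command", "arguments": {
  "targets": [
    [[0.001, 0, 0, 0], [0.001, 0, 0, 0]]
  ]
}}

```text
clock: 16.6
eef_pos: [524.0, 70.8, 5.6]
tcp_rot: [2.255, 2.186, -0.001]
force: [-0.9, -7.9, 0.4]
grip_width: 0.703
```

Emit:
{"name": "arm_command", "arguments": {
  "targets": [
    [[0.001, 0, 0, 0], [0.0005, 0, 0, 0]]
  ]
}}

```text
clock: 16.85
eef_pos: [524.1, 72.3, 5.6]
tcp_rot: [2.255, 2.186, -0.001]
force: [-0.0, -7.9, -0.1]
grip_width: 0.7
```

Emit:
{"name": "arm_command", "arguments": {
  "targets": [
    [[0.0005, 0, 0, 0], [0.0005, 0, 0, 0]]
  ]
}}

```text
clock: 17.1
eef_pos: [524.1, 73.3, 5.6]
tcp_rot: [2.255, 2.186, -0.001]
force: [0.8, -8.3, 0.1]
grip_width: 0.706
```

Emit:
{"name": "arm_command", "arguments": {
  "targets": [
    [[0.0005, 0, 0, 0], [0.0005, 0, 0, 0]]
  ]
}}

```text
clock: 17.35
eef_pos: [524.1, 74.3, 5.6]
tcp_rot: [2.255, 2.186, -0.001]
force: [-0.3, -8.8, 0.1]
grip_width: 0.706
```

Emit:
{"name": "arm_command", "arguments": {
  "targets": [
    [[0.0005, 0, 0, 0], [0.0005, 0, 0, 0]]
  ]
}}

```text
clock: 17.6
eef_pos: [524.2, 75.0, 5.6]
tcp_rot: [2.255, 2.186, -0.002]
force: [0.4, -10.3, -0.1]
grip_width: 0.7
```

Emit:
{"name": "arm_command", "arguments": {
  "targets": [
    [[0.0004, 0, 0, 0], [0.0004, 0, 0, 0]]
  ]
}}

```text
clock: 17.85
eef_pos: [524.4, 75.5, 5.7]
tcp_rot: [2.255, 2.185, -0.002]
force: [0.3, -11.5, 0.9]
grip_width: 0.703
```

Emit:
{"name": "arm_command", "arguments": {
  "targets": [
    [[0.0004, 0, 0, 0], [0.0004, 0, 0, 0]]
  ]
}}

```text
clock: 18.1
eef_pos: [524.6, 75.9, 5.8]
tcp_rot: [2.255, 2.184, -0.003]
force: [-0.1, -14.2, 1.5]
grip_width: 0.705
```

Emit:
{"name": "arm_command", "arguments": {
  "targets": [
    [[0.0004, 0, 0, 0], [0.0004, 0, 0, 0]]
  ]
}}

```text
clock: 18.35
eef_pos: [524.7, 76.4, 5.9]
tcp_rot: [2.254, 2.184, -0.003]
force: [-0.0, -16.0, 0.7]
grip_width: 0.699
```

Emit:
{"name": "arm_command", "arguments": {
  "targets": [
    [[0.0003, 0, 0, 0], [0, 0, 0, 0]]
  ]
}}

```text
clock: 18.6
eef_pos: [524.7, 76.6, 5.9]
tcp_rot: [2.254, 2.184, -0.004]
force: [0.5, -16.1, 0.8]
grip_width: 0.7
```

Emit:
{"name": "arm_command", "arguments": {
  "targets": [
    [[0.0004, 0, 0, 0], [0.0003, 0, 0, 0], [0, 0, 0, 0]]
  ]
}}

```text
clock: 18.98
eef_pos: [524.7, 76.9, 5.9]
tcp_rot: [2.254, 2.183, -0.004]
force: [-0.6, -17.9, 1.4]
grip_width: 0.704
```

Emit:
{"name": "arm_command", "arguments": {
  "targets": [
    [[0, 0, 0, 0], [0, 0, 0, 0], [0, 0, 0, 0], [0, 0, 0, 0]]
  ]
}}

```text
clock: 19.48
eef_pos: [524.7, 76.9, 6.0]
tcp_rot: [2.254, 2.183, -0.004]
force: [-0.3, -18.8, 1.5]
grip_width: 0.703
```

```bash
python3 - <<'E'
from h import *
from workcell import get_obs, grab_frame
for k in range(3):
  o=get_obs();print(o['clock'],o['force'].round(1),o['eef_pos'].round(1));f=grab_frame('top')
f['obs']=o;pickle.dump(f,open('pics/top11.pkl','wb'))
cv2.imwrite('pics/top11.png',cv2.resize(f['img'][195:285,255:385,::-1],None,fx=6,fy=6,interpolation=cv2.INTER_CUBIC))
E
```

```text
19.475 [ -0.3 -18.8   1.5] [524.7  76.9   6. ]
19.525 [ -1.2 -18.2   2. ] [524.7  76.9   5.9]
19.575 [ -0.3 -17.7   0.7] [524.7  76.9   5.9]
```

View pics/top11.png

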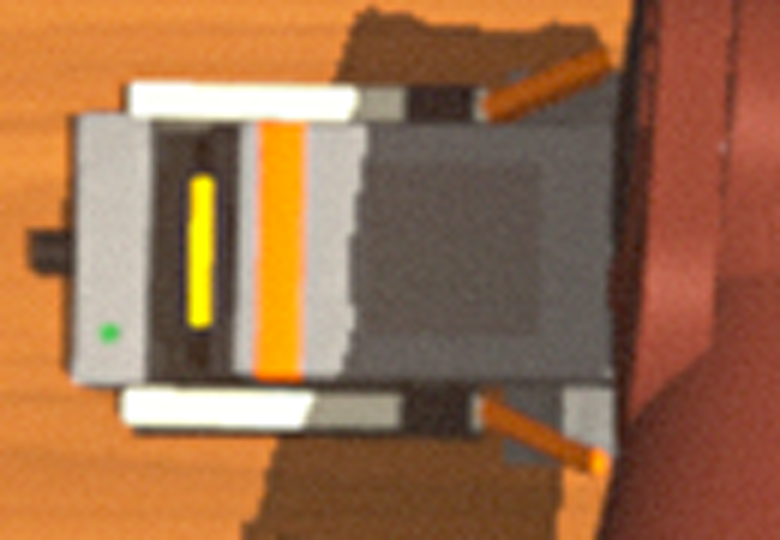

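```bash
python3 - <<'E'
from h import *
from workcell import get_obs, grab_frame
a=cv2.imread('pics/top0.png')[205:270,260:320];f=pickle.load(open('pics/top11.pkl','rb'));b=f['img'][205:270,260:320,::-1]
cv2.imwrite('pics/cmp.png',cv2.resize(np.vstack([a,b]),None,fx=8,fy=4.5,interpolation=cv2.INTER_CUBIC))
g=grab_frame('scene');i=g['img'][:,:,::-1][190:270,280:380];j=cv2.imread('pics/scene0.png')[190:270,280:380]
cv2.imwrite('pics/cmp2.png',cv2.resize(np.vstack([j,i]),None,fx=6,fy=3.7,interpolation=cv2.INTER_CUBIC))
print(get_obs()['force'])
E
```

```text
[ -0.46356412 -18.33985828   1.41764577]
```

View pics/cmp.png

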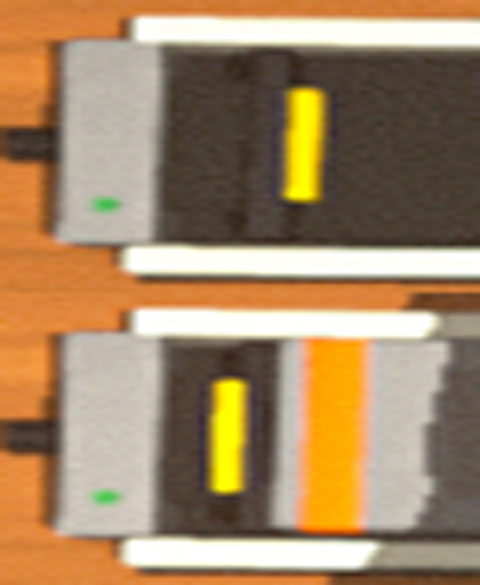

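View pics/cmp2.png

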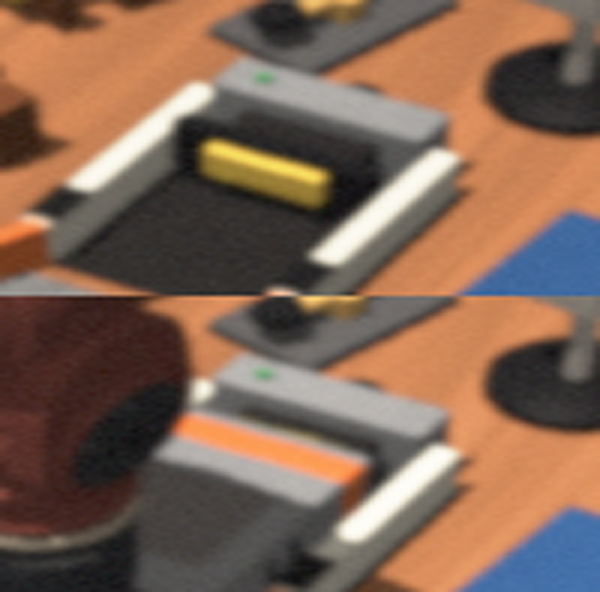

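The collar has gone through the plate: the yellow now shows behind it by about 10 mm. The feel agrees, with about 9 mm of collar travel and then the stiff plate. I'll hold near 19 N for another second.

Emit:
{"name": "arm_command", "arguments": {
  "targets": [
    [[0.0002, 0, 0, 0], [0, 0, 0, 0], [0, 0, 0, 0], [0, 0, 0, 0]]
  ]
}}

```text
clock: 20.18
eef_pos: [524.7, 77.0, 6.0]
tcp_rot: [2.254, 2.183, -0.005]
force: [-0.1, -19.1, 1.4]
grip_width: 0.7
```

Emit:
{"name": "arm_command", "arguments": {
  "targets": [
    [[0, 0, 0, 0], [0, 0, 0, 0], [0, 0, 0, 0], [0, 0, 0, 0], [0, 0, 0, 0]]
  ]
}}

```text
clock: 20.8
eef_pos: [524.7, 77.0, 6.0]
tcp_rot: [2.254, 2.183, -0.005]
force: [-0.8, -18.8, 1.5]
grip_width: 0.704
```

Emit:
{"name": "arm_command", "arguments": {
  "targets": [
    [[-0.0015, 0, 0, 0], [-0.002, 0, 0, 0], [-0.004, 0, 0, 0], [-0.01, 0, 0, 0], [-0.03, 0, 0, 0], [-0.04, 0, 0, 0], [-0.04, 0, -0.04, 0], [0, 0, -0.06, 0], [0, 0, -0.06, 0], [0, 0, 0, 0]]
  ]
}}

```text
clock: 22.05
eef_pos: [522.9, -49.2, 171.1]
tcp_rot: [2.25, 2.182, 0.007]
force: [1.2, 0.3, -0.3]
grip_width: 0.703
```

```bash
python3 - <<'E'
from h import *
from workcell import get_obs, grab_frame
f=grab_frame('top');pickle.dump(f,open('pics/top12.pkl','wb'))
cv2.imwrite('pics/top12f.png',f['img'][:,:,::-1])
cv2.imwrite('pics/top12.png',cv2.resize(f['img'][195:285,255:385,::-1],None,fx=6,fy=6,interpolation=cv2.INTER_CUBIC))
g=grab_frame('scene')
cv2.imwrite('pics/s12.png',g['img'][:,:,::-1]);print(get_obs()['force'],get_obs()['eef_pos'])
E
```

```text
[-0.1088319  -0.26773889 -0.84639113] [520.62184332 -48.24302971 165.96396027]
```

View pics/top12.png

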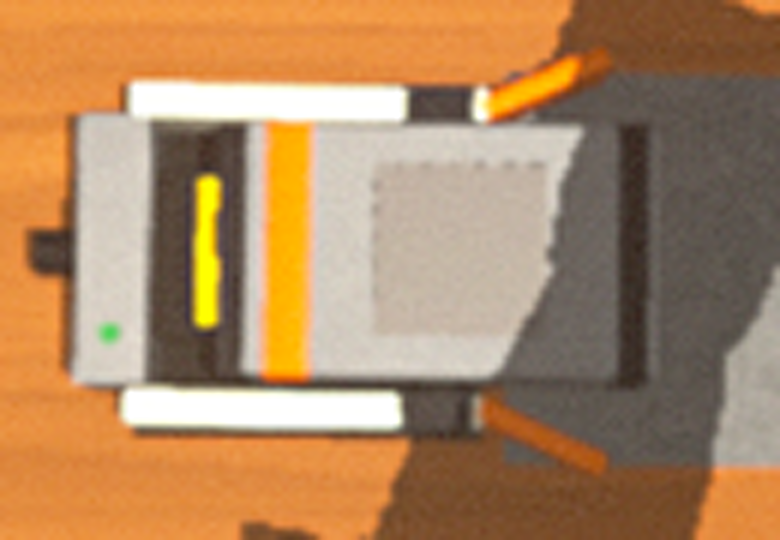

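View pics/s12.png

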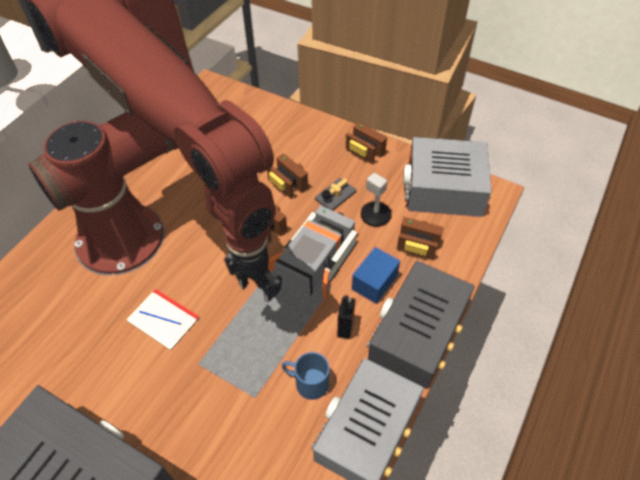

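View pics/top12f.png

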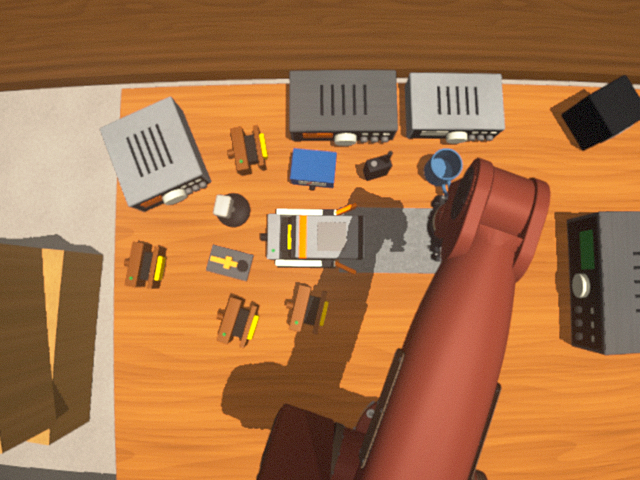

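```bash
python3 -c "
from c import *
rep('pics/top12.pkl',[(246,122),(243,383),(650,125),(645,383)],6,255,195)"
```

```text
[[578.3, 260.5, 86.0], [472.5, 262.2, 86.0], [575.3, 96.6, 86.0], [470.7, 100.4, 86.0]]
front along,lat(left+) 98.3621676267581 1.5317724105372
heading from pair rel dock deg -0.7290996372303137 105.80400611864376
heading from pair rel dock deg 0.418550977311607 104.6853150256589
axis rel dock 0.8652804536428611
```

The socket is 98 mm inside the mouth (more than 85 needed), 1.5 mm off the centre line and under 1° off in angle. The hand is clear, so I'm handing in.

```bash
python3 -c "
from workcell import hand_in,get_obs
print(get_obs()['force'].round(1),get_obs()['clock']);print(hand_in())"
```

```text
[-0.1 -0.3 -0.8] 22.15
the job is handed in; nothing more can be done
None
```

I tipped the case onto its broad face towards the dock with a push of about 3 N, then lined it up and slid it between the rails. At the connector I pushed the yellow collar home and held a push of about 18–19 N for more than a second. I then backed the hand clear and handed in at about 22 s.

**Last checks:**
- **Position:** the socket face is about 98 mm inside the mouth, about 1.5 mm off the dock's centre line, and within 1° of its direction.
- **Collar:** I felt about 9 mm of collar travel at 7–9 N, then the stiff plate. In the top view the yellow now shows behind the plate. I judged it home from this; I had no direct reading of its travel.
- **Force:** the highest force I read on the hand was about 19 N, and it was near zero after backing off.
- **Other items:** the mug, handheld, meter, key and microphone looked unmoved in the pictures.

**Disagreement:** `tip_extent` (25 mm ahead of the TCP) did not match the cameras, which showed the fingertips about 20 mm behind it at this opening. Because of that, my first approach passed over the top of the case without touching it. I used the camera value from then on.

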